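# Fit the roaster's spit by feel

## Robot

A 7-joint arm with a two-finger parallel gripper is mounted at the origin on a cart in front of the work surface, level with it; the furniture and walls round the work are solid. World frame = base frame: x ahead of the robot, y to its left, z up, the work surface at z = 0. Lengths are in m, angles in rad, forces in N, time in s.
With the tool pointing down it reaches from about 0.4 to 0.85 m from the base axis. Payload 10.4 kg.
Tool frame: the origin (TCP) lies on the centre line of the jaws, within the pads' length; the fingertips stand 11 mm ahead of it and the grasp point (between the pads) lies 8 mm behind it (manip.finger_overhang is the distance from the TCP to the fingertips, in m); z points along the fingers, y is the line along which they close (so a half turn about z gives the same grasp; the last joint's range is limited). The gripper opens to 85 mm and grips with 20 to 120 N. Pads are 22 mm wide; open, the fingers measure 114 mm over their backs; the gripper's body (76 mm by 85 mm) begins 54 mm behind the grasp point. The pads swing forward as they close: fully open they stand 13 mm farther back than shut.
Start: joints at [-1.135, 0.332, -0.065, 1.46, 0.022, 1.35, -0.088], TCP at [0.277, 0.56, 0.242] pointing down, gripper open.
Joint ranges: [-2.6, 2.6], [-0.5, 2.12], [-1.47, 1.34], [0.16, 2.42], [-1.27, 4.41], [0.06, 2.06], [-2.6, 2.6]. Speed limits (rad/s): [2.22, 2.22, 2.79, 2.79, 3.14, 3.14, 3.14].

## Interface

Orientations are given as a unit quaternion [x, y, z, w].
In Python, from workcell import manip, imaging, workorder gives the robot as it stands.
- The arm moves only by the tool jog_arm, never from a script. Its argument "deltas" is a list of rows, each an object with "gripper": the opening, from 0 (shut) to 1 (fully open); "offset": the shift along the tool's x, y, z in m, a list of three; "rotation": the turn, a rotation vector about the tool's x, y, z in degrees, a list of three. In form: [{"gripper": gripper, "offset": [tx, ty, tz], "rotation": [ax, ay, az]}, ...]. A call has 1 to 20 rows; each row shifts and turns the commanded pose from where the row before left it, along the tool's axes as they then stand; what a row does not reach is not made up. A row lasts 1/10 s, in which the tool goes at most 50 mm and 8.59 degrees, less where a joint would pass 70% of its speed; a pose out of reach is approached as far as the arm can. A call with a gripper value outside its range is refused whole. The fingers move at their own pace and stop on an object; "newtons" is the grip in N (left out, the last holds). Time passes only in rows, so rows that do not move let the fingers close. It gives the time, the measured TCP pose, the force, the opening and the grip force at its end, in the units of the state.
- manip.get_obs(): the state, without advancing time (a new reading comes with each control period).
- imaging.camera(name): name is "scene" or "top"; returns the picture (480x640x3 uint8, blue, green, red); there is no depth.
- imaging.camera_model(name): a dict with "camera_matrix" (3x3 intrinsics, pixels), "world_to_cam" (4x4, takes a point from world to camera coordinates). Camera axes: x right, y up, looking along -z (the intrinsics and any distortion apply to the point x, -y, -z); pixel columns grow to the right and rows downward; lengths in m; the calibration is good to about 2 mm. A picture is of the moment at which its call begins. camera_model takes no time and is no camera call.
- workorder.hand_in(): hands the job in; it is judged then, once.
The state is a dict: "clock": time; "joint_pos": joint angles; "joint_velocities": joint speeds; "tau": joint torques, N m; "position": TCP position; "ee_rot": TCP orientation; "ft_force": force on the tool from outside, world axes, zero at the start; "torque": the same for the moment, N m; "grip_width": opening from 0.0 (shut) to 1.0 (fully open); "grasp_force": force on a finger pad.
Only numpy, scipy, OpenCV 4.12 (cv2) and the standard library are available. Lean on these libraries where they do the work, as an engineer would, in place of code of your own. Each camera call takes 0.05 s, during which the arm holds its last target. There are 200 camera calls.

## Task

Take the roasting spit by its wooden handle off its rest and fit it into the tabletop roaster: reach over the front rail under the hood, feel gently along the sprung drive plate with the tip for the one socket you cannot see, and push the spit fully home in it. Let go, leaving the spit lying level in the socket and on the rail, pointing straight into the roaster. Push lightly, never hard, and leave the jars, vegetables and other things where they are.

Things in the scene. Friction and masses are not known exactly. Their poses are not given: they have to be found in the camera images.
- spit: Loose spit, 165 mm long, 0.12 kg. Flat wooden handle, 22 mm wide (y), 28 mm tall (z), x = -50 to +34 mm; then a steel shaft, 10 mm thick, to the tip at x = +115, the last 8 mm tapering to 5 mm. Balances about 40 mm ahead of its origin. Origin in the handle, on the shaft's axis: grip here across y from above. +x to the tip, z up. It starts level on the rest, axis at z = 51.5 mm.
- spit_tip (a point): The very tip of the spit, 115 mm in front of its origin along its x; same axes.
- rest: Fixed wooden rest, 135 x 40 mm, 57 mm high: notched post under the shaft, low saddle under the handle's rear end. The handle hangs free from 36 mm behind its origin to its front end, over a base plate 8 mm thick. Origin on the worktop straight below the spit's origin at the start; x along the spit, z up.
- roaster: Fixed aluminium roaster, 121 mm deep, 170 wide, 135 high, with a front mouth 86 mm wide (y = -43 to +43) and 59 high (z = 60 to 119) under a hood. Origin on the worktop below the middle of the drive plate's face; +x points into the roaster, +y left, z up. The socket (see face_mid) is hidden under the hood.
- jar_red: Bystander: glass spice jar with a red cap, 45 mm wide, 106 mm high, left of the roaster; origin under its centre.
- jar_black: Bystander: glass spice jar with a black cap, 44 mm wide, 105 mm high, right of the roaster; origin under its centre.
- shaker: Bystander: grey-topped shaker, 44 mm wide, 90 mm high, near the front edge on the left; origin under its centre.
- garlic: Bystander: garlic bulb, 56 mm wide and high, left of the spit's shaft; origin under its centre.
- mushroom: Bystander: mushroom, 44 mm wide, 38 mm high, right of the spit's shaft; origin under its centre.
- face_mid (a point): Middle of the drive plate's flat upright face, 100 mm above the worktop, axes as the roaster's. The plate fills the mouth and gives way inward (+x) up to 12 mm at 0.4 N/mm, then is rigid. Its one square socket, 13 x 13 mm, 26 mm deep (blind), axis along x, is level with this point and anywhere from 22 mm left to 22 mm right of it. Pressed onto the socket, a tip is caught by it.
- rail_mid (a point): Middle of the top of the round 8 mm rail that crosses the mouth along y, 41 mm in front of the plate's face, 93 mm above the worktop. The shaft passes over it and lies on it at the end. Axes as the roaster's.
- hood_edge (a point): Middle of the lower front edge of the hood, 46 mm in front of the plate's face, 119 mm above the worktop (the hood is 16 mm thick). Axes as the roaster's.

How it is judged:
By the outcome, as a careful person would: the job done as asked, in the order asked, and still so for the second after the job is handed in, with the robot touching nothing.
It also fails if it takes over 48 s, if anything falls off the work surface, if the arm or the gripper's body presses on something with over 40 N, if the wrist force passes 120 N, or if a joint passes its speed limit or range.

## Working session

There is one attempt and no reset: what is moved stays moved. The work goes in short steps, Python scripts to look and compute and a tool call to move; the robot and the scene stay as the last step left them, time stands still between calls to the robot, and variables do not carry over. Pictures are saved under pics/ and viewed, at most 10 in all, crops included, and the job is handed in when it is done.

Besides the shell and the picture viewer there is one more tool, called as name(argument=value, ...), one argument or row to a line, values as JSON. jog_arm: Moves the arm, as the interface text tells. Its arguments: {"type":"object","properties":{"deltas":{"type":"array","items":{"type":"object","properties":{"gripper":{"type":"number"},"offset":{"type":"array","items":{"type":"number"}},"rotation":{"type":"array","items":{"type":"number"}}}}},"newtons":{"type":"number"}},"required":["deltas"]}

```bash
mkdir -p pics; cat > h.py <<'E'
import numpy as np, cv2
from workcell import manip, imaging, workorder
def ray(name,u,v):
    m=imaging.camera_model(name);K=np.array(m["camera_matrix"]);T=np.array(m["world_to_cam"])
    d=np.array([(u-K[0,2])/K[0,0],(v-K[1,2])/K[1,1],1.]);d=np.array([d[0],-d[1],-d[2]])
    R=T[:3,:3];return -R.T@T[:3,3],R.T@d
def onz(name,u,v,z):
    c,d=ray(name,u,v);return c+d*(z-c[2])/d[2]
def proj(name,p):
    m=imaging.camera_model(name);K=np.array(m["camera_matrix"]);T=np.array(m["world_to_cam"])
    q=T[:3,:3]@np.array(p)+T[:3,3];q=np.array([q[0],-q[1],-q[2]]);q=K@q;return q[:2]/q[2]
def two(a,b):
    (c1,d1),(c2,d2)=ray(*a),ray(*b)
    s=np.linalg.lstsq(np.c_[d1,-d2],c2-c1,rcond=None)[0]
    p,q=c1+s[0]*d1,c2+s[1]*d2;return (p+q)/2,np.linalg.norm(p-q)
E
python3 - <<'E'
from h import *
for n in("scene","top"):
    cv2.imwrite(f"pics/{n}0.png",imaging.camera(n)); m=imaging.camera_model(n); print(n,{k:np.round(v,3).tolist() if not isinstance(v,str) else v for k,v in m.items()})
o=manip.get_obs();print(o)
E
```

```text
scene {'camera_matrix': [[439.19, 0.0, 324.424], [0.0, 439.19, 230.321], [0.0, 0.0, 1.0]], 'world_to_cam': [[0.538, -0.843, -0.015, -0.329], [0.466, 0.283, 0.839, -0.321], [-0.702, -0.458, 0.545, -0.533], [0.0, 0.0, 0.0, 1.0]]}
top {'camera_matrix': [[461.081, 0.0, 312.994], [0.0, 461.081, 238.092], [0.0, 0.0, 1.0]], 'world_to_cam': [[-0.003, -1.0, -0.009, -0.009], [0.984, -0.005, 0.177, -0.545], [-0.178, -0.009, 0.984, -0.902], [0.0, 0.0, 0.0, 1.0]]}
{'clock': 0.1, 'joint_pos': array([-1.13457606,  0.33284217, -0.06470446,  1.46087736,  0.02158019,
        1.34987223, -0.08844594]), 'joint_velocities': array([-0.00067719, -0.00087152, -0.00055264, -0.00188484, -0.00072994,
        0.00105194,  0.00123546]), 'tau': array([ 1.17729069e-03, -6.26745486e+01,  4.90685692e-02, -3.92424667e+01,
        1.63060444e-02,  6.94803020e-03,  1.70683683e-05]), 'position': array([0.27665742, 0.560073  , 0.24156499]), 'ee_rot': array([ 2.27367288e-01,  9.73808857e-01, -6.39210691e-04, -1.30230053e-04]), 'ft_force': array([-0.36934373, -0.27937818, -0.67129873]), 'torque': array([ 0.01986671, -0.01240637, -0.00618608]), 'grasp_force': 0.0, 'grip_width': 1.0034003972313572}
```

```bash
ls pics
```

```text
scene0.png
top0.png
```

View pics/scene0.png

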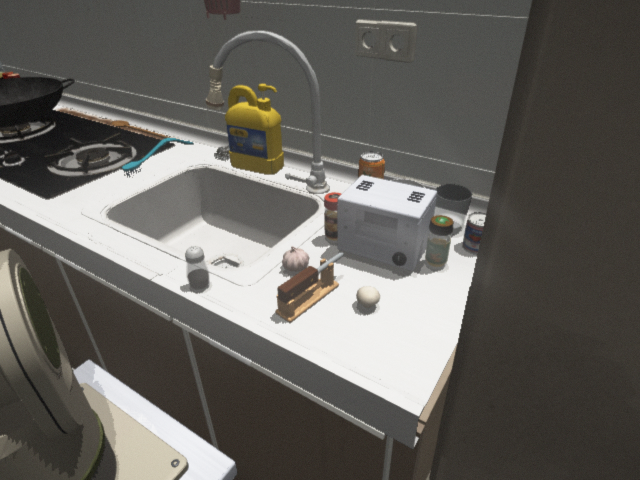

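View pics/top0.png

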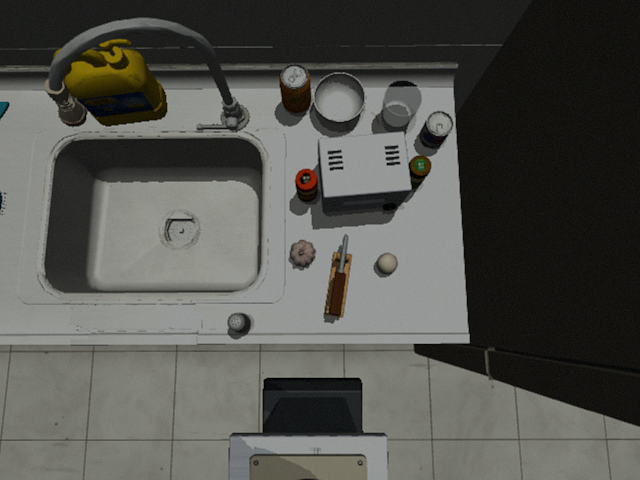

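The scene view shows the spit on its rest at about (305,285) and the roaster at (385,225). In the top view the handle is at (336,293), the tip near (346,236) and the roaster front at about row 200. I'll zoom in on both.

```bash
python3 - <<'E'
from h import *
a=cv2.imread("pics/scene0.png")[170:320,260:460]; b=cv2.imread("pics/top0.png")[125:325,285:435]
cv2.imwrite("pics/c1.png",cv2.resize(a,None,fx=4,fy=4,interpolation=cv2.INTER_CUBIC)); cv2.imwrite("pics/c2.png",cv2.resize(b,None,fx=3,fy=3,interpolation=cv2.INTER_CUBIC))
E
```

```text
(no output)
```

View pics/c1.png

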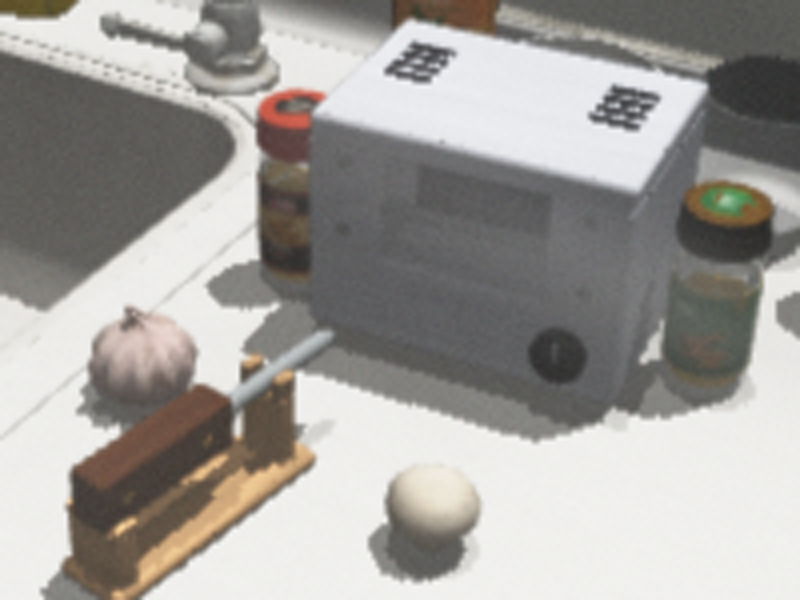

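View pics/c2.png

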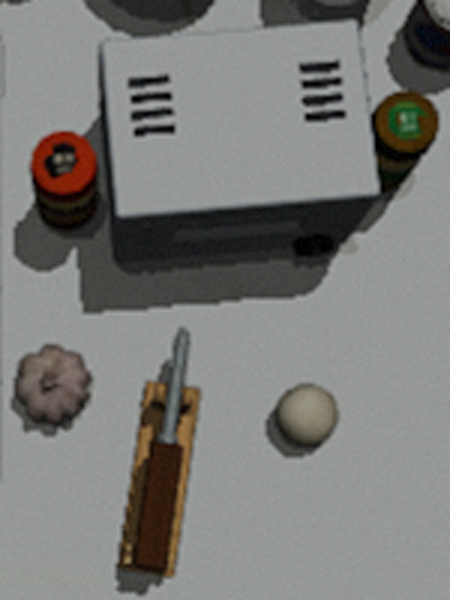

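Scene crop: roaster top front corners are at (315,113) and (637,190), and the tip is at (333,335). Top crop: the roaster top's corners are (116,217), (376,194), (358,25) and (102,42), the handle runs (167,444) to (153,572), and the tip is at (183,330).

```bash
python3 - <<'E'
from h import *
S=lambda x,y:("scene",260+(x+.5)/4-.5,170+(y+.5)/4-.5); T=lambda x,y:("top",285+(x+.5)/3-.5,125+(y+.5)/3-.5)
P={}
for n,s,t in [("FL",(315,113),(116,217)),("FR",(637,190),(376,194)),("BR",(706,88),(358,25)),("BL",(415,22),(102,42)),("tip",(333,335),(183,330)),("hfl",(192,384),(153,446)),("hfr",(232,400),(182,442))]:
    p,e=two(S(*s),T(*t));P[n]=p;print(n,p.round(4),round(e,4), onz(*T(*t),.135 if n[0] in"FB" else (.0515 if n=="tip" else .0655)).round(4))
tp={k:onz(*T(*v),.135)[:2] for k,v in dict(FL=(116,217),FR=(376,194),BR=(358,25),BL=(102,42)).items()}
r,l=tp["FR"]-tp["FL"],tp["FL"]-tp["BL"]
print("w",np.linalg.norm(r),"d",np.linalg.norm(l),np.degrees(np.arctan2(r[0],-r[1])), np.degrees(np.arctan2(-l[1],-l[0])))
r=P["FR"]-P["FL"];print("3d yaw", np.degrees(np.arctan2(r[0],-r[1])),np.linalg.norm(r))
im=cv2.imread("pics/top0.png"); hsv=cv2.cvtColor(im,cv2.COLOR_BGR2HSV)
b,g,rr=[im[...,i].astype(int) for i in range(3)]
m=((rr-b>15)&(rr<110)&(rr>30)).astype(np.uint8); m[:265]=0;m[:,:320]=0;m[:,355:]=0;m[330:]=0
n,lab,st,c=cv2.connectedComponentsWithStats(m); k=1+np.argmax(st[1:,4]);print(st[k],c[k])
pts=np.argwhere(lab==k)[:,::-1].astype(np.float32); rc=cv2.boxPoints(cv2.minAreaRect(pts))
W=np.array([onz("top",*q,.0655) for q in rc]);print(W.round(4)); print("ctr",W.mean(0))
# shaft mask-free: spit yaw from tip & handle
t=onz(*T(183,330),.0515)
h=W.mean(0);print("yaw tip-handle",np.degrees(np.arctan2(t[1]-h[1],t[0]-h[0])),np.hypot(*(t-h)[:2]))
E
```

```text
FL [ 0.6105 -0.0337  0.1319] 0.004 [ 0.6083 -0.032   0.135 ]
FR [ 0.6242 -0.199   0.1319] 0.0027 [ 0.6225 -0.1972  0.135 ]
BR [ 0.7379 -0.1909  0.1313] 0.0002 [ 0.7362 -0.1901  0.135 ]
BL [ 0.7291 -0.0257  0.1303] 0.0047 [ 0.7257 -0.0238  0.135 ]
tip [ 0.5522 -0.0799  0.0492] 0.0028 [ 0.5509 -0.0786  0.0515]
hfl [ 0.4696 -0.0561  0.0643] 0.0013 [ 0.4698 -0.0566  0.0655]
hfr [ 0.4726 -0.0758  0.0611] 0.001 [ 0.4724 -0.0759  0.0655]
w 0.16572168924561675 d 0.1176511505956713 4.8951338633031165 4.023841998399473
3d yaw 4.7361585695619155 0.16591290765337272
[325 265  21  52 681] [335.31571219 292.91483113]
[[ 0.3898 -0.0319  0.0655]
 [ 0.4887 -0.0481  0.0655]
 [ 0.4835 -0.0806  0.0655]
 [ 0.3848 -0.0639  0.0655]]
ctr [ 0.43668937 -0.05613457  0.0655    ]
yaw tip-handle -11.142367885404491 0.11642854005931659
```

```bash
cat >> h.py <<'E'
from scipy.spatial.transform import Rotation as Ro
def goal(p,yaw,R0=None,pitch=0):
    """tool offset/rotation from present pose to TCP p, tool down, tool y at yaw+90deg. Rotation first, then the offset."""
    o=manip.get_obs();R=Ro.from_quat(o["ee_rot"])
    a=np.radians(yaw);y=np.array([-np.sin(a),np.cos(a),0]);z=np.array([0,0,-1.]);x=np.cross(y,z)
    G=Ro.from_matrix(np.c_[x,y,z]); rv=np.degrees((R.inv()*G).as_rotvec())
    print("clock",o["clock"],"pos",o["position"].round(4),"rot",rv.round(2),"offset(after rot)",G.inv().apply(np.array(p)-o["position"]).round(4),"F",o["ft_force"].round(2),"grip",o["grip_width"],o["grasp_force"],"q",o["joint_pos"].round(2))
E
python3 - <<'E'
from h import *
im=cv2.imread("pics/top0.png");g=cv2.cvtColor(im,cv2.COLOR_BGR2GRAY).astype(float)
T=lambda x,y:np.array([285+(x+.5)/3-.5,125+(y+.5)/3-.5])
c={k:T(*v) for k,v in dict(FL=(116,217),FR=(376,194),BR=(358,25),BL=(102,42)).items()}
gx,gy=cv2.Sobel(g,6,1,0),cv2.Sobel(g,6,0,1);mag=np.hypot(gx,gy)
for a,b in(("FL","FR"),("BR","BL"),("FR","BR"),("BL","FL")):
    A,B=c[a],c[b];d=(B-A)/np.linalg.norm(B-A);n=np.array([-d[1],d[0]]);pts=[]
    for s in np.linspace(.12,.88,40):
        q=A+s*(B-A);t=np.arange(-3,3.1,.25);v=cv2.remap(mag.astype(np.float32),(q[0]+t*n[0]).astype(np.float32)[None],(q[1]+t*n[1]).astype(np.float32)[None],1)[0]
        w=v**3;pts.append(q+n*(t*w).sum()/w.sum())
    W=np.array([onz("top",*p,.135)[:2] for p in pts],np.float32)
    L=cv2.fitLine(W,cv2.DIST_HUBER,0,.001,.01).ravel();print(a,b,"deg",np.degrees(np.arctan2(L[1],L[0])).round(2),"mid",L[2:])
for q in((133,570),(172,574)):print(onz("top",*T(*q),.0655).round(4))
goal([.437,-.060,.16],-9)
E
```

```text
FL FR deg -85.22 mid [ 0.61520326 -0.11457581]
BR BL deg -85.49 mid [ 0.7324645  -0.09581363]
FR BR deg 4.71 mid [ 0.68026185 -0.194928  ]
BL FL deg 6.02 mid [ 0.66387326 -0.02707292]
[ 0.3885 -0.0425  0.0655]
[ 0.3858 -0.068   0.0655]
clock 0.1 pos [0.2767 0.5601 0.2416] rot [-7.000e-02 -1.000e-02 -1.728e+01] offset(after rot) [-0.2554 -0.5874  0.0816] F [-0.37 -0.28 -0.67] grip 1.0034003972313572 0.0 q [-1.13  0.33 -0.06  1.46  0.02  1.35 -0.09]
```

jog_arm(
  deltas=[
    {"gripper": 1,"offset": [0,0,0],"rotation": [0,0,-6]},
    {"gripper": 1,"offset": [0,0,0],"rotation": [0,0,-6]},
    {"gripper": 1,"offset": [0,0,0],"rotation": [0,0,-6]},
    {"gripper": 1,"offset": [-0.0155,-0.037,0.004],"rotation": [0,0,0]},
    {"gripper": 1,"offset": [-0.0155,-0.037,0.004],"rotation": [0,0,0]},
    {"gripper": 1,"offset": [-0.0155,-0.037,0.004],"rotation": [0,0,0]},
    {"gripper": 1,"offset": [-0.0155,-0.037,0.004],"rotation": [0,0,0]},
    {"gripper": 1,"offset": [-0.0155,-0.037,0.004],"rotation": [0,0,0]},
    {"gripper": 1,"offset": [-0.0155,-0.037,0.004],"rotation": [0,0,0]},
    {"gripper": 1,"offset": [-0.0155,-0.037,0.004],"rotation": [0,0,0]},
    {"gripper": 1,"offset": [-0.0155,-0.037,0.004],"rotation": [0,0,0]},
    {"gripper": 1,"offset": [-0.0155,-0.037,0.004],"rotation": [0,0,0]},
    {"gripper": 1,"offset": [-0.0155,-0.037,0.004],"rotation": [0,0,0]},
    {"gripper": 1,"offset": [-0.0155,-0.037,0.004],"rotation": [0,0,0]},
    {"gripper": 1,"offset": [-0.0155,-0.037,0.004],"rotation": [0,0,0]},
    {"gripper": 1,"offset": [-0.0155,-0.037,0.004],"rotation": [0,0,0]},
    {"gripper": 1,"offset": [-0.0155,-0.037,0.004],"rotation": [0,0,0]},
    {"gripper": 1,"offset": [-0.0155,-0.037,0.004],"rotation": [0,0,0]},
    {"gripper": 1,"offset": [-0.0155,-0.037,0.004],"rotation": [0,0,0]},
  ],
  newtons=60,
)

```text
clock: 2.0
position: [0.4368, -0.0628, 0.1781]
ee_rot: [0.072, 0.997, 0.0, 0.0]
ft_force: [0.9, 0.7, 0.8]
grip_width: 0.995
grasp_force: 0.0
```

```bash
python3 -c "
from h import *
goal([.437,-.062,.0435],-8.3)
cv2.imwrite('pics/s1.png',imaging.camera('scene')[150:330,220:460])"
```

```text
clock 2.0 pos [ 0.4368 -0.0628  0.1781] rot [0.02 0.01 0.02] offset(after rot) [-1.000e-04  8.000e-04  1.346e-01] F [0.89 0.72 0.82] grip 0.9952526844717093 0.0 q [-0.47 -0.05  0.51  2.03  0.03  1.16  1.45]
```

jog_arm(
  deltas=[
    {"gripper": 1,"offset": [0,0,0.025]},
    {"gripper": 1,"offset": [0,0.0008,0.03]},
    {"gripper": 1,"offset": [0,0,0.03]},
    {"gripper": 1,"offset": [0,0,0.025]},
    {"gripper": 1,"offset": [0,0,0.015]},
    {"gripper": 1,"offset": [0,0,0.0095]},
    {"gripper": 1,"offset": [0,0,0]},
    {"gripper": 1,"offset": [0,0,0]},
  ],
)

```text
schema error: expected keys gripper, offset, rotation
```

```bash
python3 -c "
from h import *
goal([.437,-.062,.0435],-8.3)
a=imaging.camera('scene')[190:330,240:400];b=imaging.camera('top')[210:350,260:420]
cv2.imwrite('pics/s2.png',np.vstack([cv2.resize(a,None,fx=2,fy=2),cv2.resize(b,None,fx=2,fy=2)]))"
```

```text
clock 2.05 pos [ 0.4374 -0.069   0.1778] rot [-0.11  0.06 -0.31] offset(after rot) [0.0014 0.0069 0.1343] F [-1.81 -5.98 -0.59] grip 0.9978533350809023 0.0 q [-0.47 -0.05  0.51  2.03  0.03  1.16  1.45]
```

View pics/s2.png

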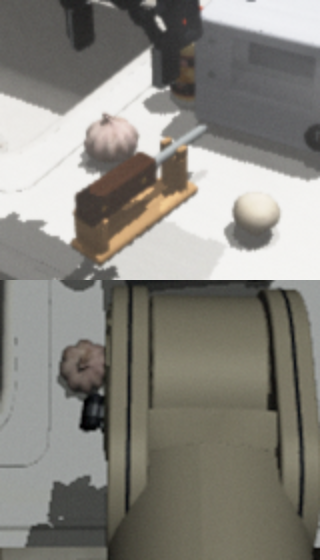

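The call was refused because every row needs a rotation. The crop shows the spit still on its rest, handle at about (115,190), with the fingers hanging above it. I'll resend.

jog_arm(
  deltas=[
    {"gripper": 1,"offset": [0,0,0],"rotation": [0,0,0]},
    {"gripper": 1,"offset": [0,0,0.03],"rotation": [0,0,0]},
    {"gripper": 1,"offset": [0,0,0.03],"rotation": [0,0,0]},
    {"gripper": 1,"offset": [0,0,0.015],"rotation": [0,0,0]},
    {"gripper": 1,"offset": [0,0,0],"rotation": [0,0,0]},
    {"gripper": 1,"offset": [0,0,0],"rotation": [0,0,0]},
  ],
)

```text
clock: 2.75
position: [0.437, -0.0603, 0.1038]
ee_rot: [0.072, 0.997, 0.0, -0.0]
ft_force: [0.1, 0.4, 0.9]
grip_width: 0.997
grasp_force: 0.0
```

```bash
python3 -c "
from h import *
goal([.437,-.062,.0435],-8.3)"
```

```text
clock 2.75 pos [ 0.437  -0.0603  0.1038] rot [ 0.01 -0.01  0.1 ] offset(after rot) [-0.0003 -0.0017  0.0603] F [0.09 0.4  0.92] grip 0.9968708084043638 0.0 q [-0.47  0.05  0.52  2.11 -0.03  0.99  1.5 ]
```

jog_arm(
  deltas=[
    {"gripper": 1,"offset": [0,-0.0015,0.025],"rotation": [0,0,0]},
    {"gripper": 1,"offset": [0,0,0.025],"rotation": [0,0,0]},
    {"gripper": 1,"offset": [0,0,0.01],"rotation": [0,0,0]},
    {"gripper": 1,"offset": [0,0,0],"rotation": [0,0,0]},
    {"gripper": 1,"offset": [0,0,0],"rotation": [0,0,0]},
    {"gripper": 0.6,"offset": [0,0,0],"rotation": [0,0,0]},
    {"gripper": 0.4,"offset": [0,0,0],"rotation": [0,0,0]},
    {"gripper": 0.1,"offset": [0,0,0],"rotation": [0,0,0]},
    {"gripper": 0.1,"offset": [0,0,0],"rotation": [0,0,0]},
    {"gripper": 0,"offset": [0,0,0],"rotation": [0,0,0]},
    {"gripper": 0,"offset": [0,0,0],"rotation": [0,0,0]},
    {"gripper": 0,"offset": [0,0,0],"rotation": [0,0,0]},
  ],
  newtons=60,
)

```text
clock: 3.95
position: [0.4369, -0.0624, 0.0436]
ee_rot: [0.072, 0.997, 0.0, 0.0]
ft_force: [-1.2, 1.3, 5.8]
grip_width: 0.252
grasp_force: 58.5
```

```bash
python3 -c "
from h import *
goal([.437,-.062,.0435],-8.3)"
```

```text
clock 3.95 pos [ 0.4369 -0.0624  0.0436] rot [0.03 0.01 0.02] offset(after rot) [-0.0001  0.0005  0.0001] F [-1.22  1.34  5.79] grip 0.25220159633852984 58.54546844959259 q [-0.45  0.17  0.52  2.16 -0.11  0.84  1.57]
```

jog_arm(
  deltas=[
    {"gripper": 0,"offset": [0,0,-0.01],"rotation": [0,0,0]},
    {"gripper": 0,"offset": [0,0,-0.02],"rotation": [0,0,0]},
    {"gripper": 0,"offset": [0,0,-0.025],"rotation": [0,0,0]},
    {"gripper": 0,"offset": [0,0,-0.02],"rotation": [0,0,0]},
    {"gripper": 0,"offset": [0,0,-0.005],"rotation": [0,0,0]},
    {"gripper": 0,"offset": [0,0,0],"rotation": [0,0,-3]},
    {"gripper": 0,"offset": [0,-0.02,0],"rotation": [0,0,-3]},
    {"gripper": 0,"offset": [0,-0.02,0],"rotation": [0,0,-3]},
    {"gripper": 0,"offset": [0,-0.02,0],"rotation": [0,0,-3]},
    {"gripper": 0,"offset": [0,-0.02,0],"rotation": [0,0,-1]},
    {"gripper": 0,"offset": [0,-0.008,0],"rotation": [0,0,0]},
    {"gripper": 0,"offset": [0,0,0],"rotation": [0,0,0]},
    {"gripper": 0,"offset": [0,0,0],"rotation": [0,0,0]},
  ],
  newtons=60,
)

```text
clock: 5.25
position: [0.4361, -0.1497, 0.1229]
ee_rot: [-0.041, 0.999, 0.0, -0.0]
ft_force: [-0.3, -0.2, -1.3]
grip_width: 0.247
grasp_force: 58.9
```

```bash
python3 -c "
from h import *
goal([.4784,-.1498,.0936],4.7)
a=imaging.camera('scene')[170:320,240:440]
cv2.imwrite('pics/s3.png',cv2.resize(a,None,fx=4,fy=4,interpolation=2))"
```

```text
clock 5.25 pos [ 0.4361 -0.1497  0.1229] rot [ 0.02 -0.04  0.01] offset(after rot) [-0.0422 -0.0036  0.0293] F [-0.27 -0.18 -1.33] grip 0.24700974710287094 58.91274154186249 q [-0.36  0.07  0.62  2.05 -0.05  1.03  1.94]
```

View pics/s3.png

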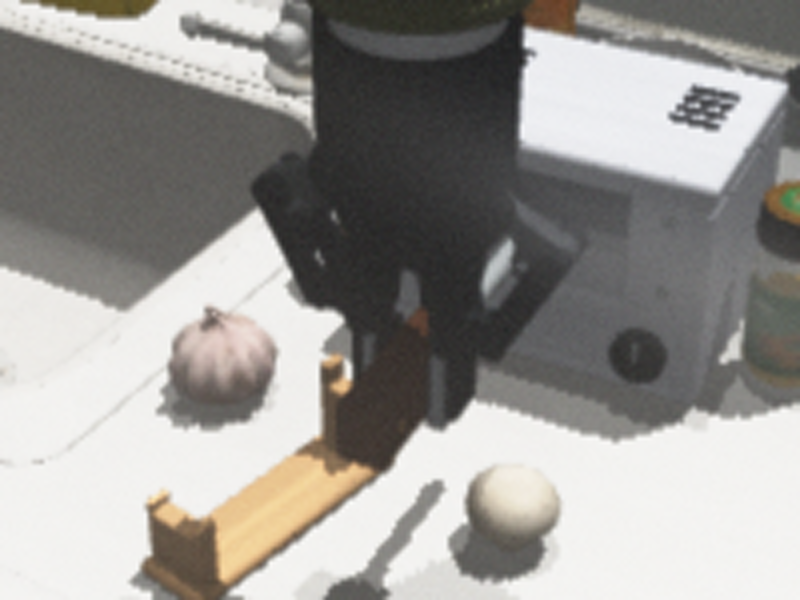

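In the crop the handle hangs between the fingers at (385,390), looking level, and the rest is empty and undisturbed. Next I'll line up in front of the mouth on the right side.

jog_arm(
  deltas=[
    {"gripper": 0,"offset": [-0.01,-0.0036,0.007],"rotation": [0,0,0]},
    {"gripper": 0,"offset": [-0.015,0,0.01],"rotation": [0,0,0]},
    {"gripper": 0,"offset": [-0.017,0,0.01],"rotation": [0,0,0]},
    {"gripper": 0,"offset": [0,0,0],"rotation": [0,0,0]},
    {"gripper": 0,"offset": [-0.015,0,0],"rotation": [0,0,0]},
    {"gripper": 0,"offset": [-0.02,0,0],"rotation": [0,0,0]},
    {"gripper": 0,"offset": [-0.015,0,0],"rotation": [0,0,0]},
    {"gripper": 0,"offset": [0,0,0],"rotation": [0,0,0]},
    {"gripper": 0,"offset": [0,0,0],"rotation": [0,0,0]},
    {"gripper": 0,"offset": [0,0,0],"rotation": [0,0,0]},
  ],
)

```text
clock: 6.3
position: [0.5272, -0.1465, 0.0963]
ee_rot: [-0.041, 0.999, 0.0, -0.0]
ft_force: [-0.2, 0.2, -0.3]
grip_width: 0.246
grasp_force: 59.0
```

```bash
python3 -c "
from h import *
goal([.4784+.0498,-.1498+.0041,.093],4.7)
import time
a=imaging.camera('scene')[170:320,260:460]
cv2.imwrite('pics/s4.png',cv2.resize(a,None,fx=4,fy=4,interpolation=2))
print(manip.get_obs()['ft_force'],manip.get_obs()['torque'])"
```

```text
clock 6.3 pos [ 0.5272 -0.1465  0.0963] rot [ 0.03 -0.03 -0.01] offset(after rot) [-0.0011  0.0007  0.0033] F [-0.16  0.16 -0.27] grip 0.24586986058636512 58.98988366127014 q [-0.32  0.33  0.59  1.86 -0.21  1.02  2.02]
[-0.20066281 -0.61900016 -1.2534701 ] [-0.03391484  0.10148163  0.01252155]
```

View pics/s4.png

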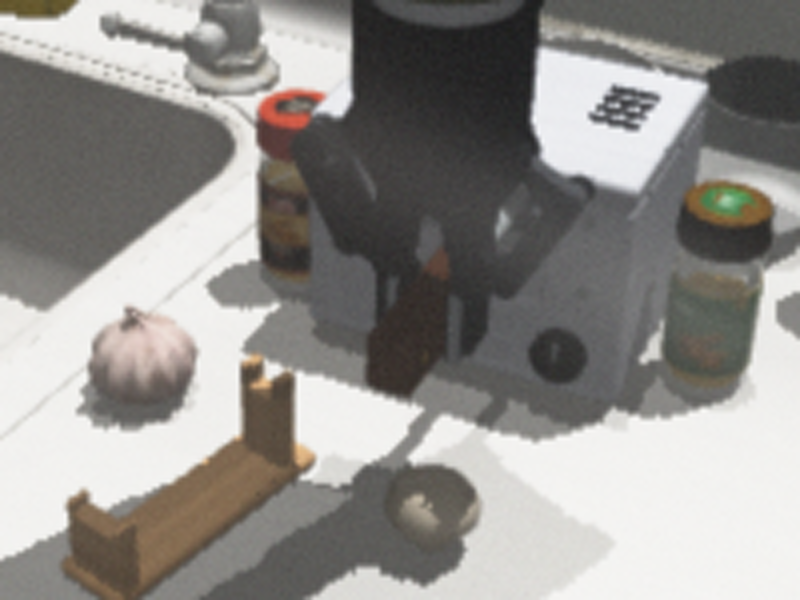

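The crop shows the handle centred under the gripper in front of the mouth, with the shaft in over the rail and nothing touched. I'll feel for the plate.

jog_arm(
  deltas=[
    {"gripper": 0,"offset": [0,0,0.003],"rotation": [0,0,0]},
    {"gripper": 0,"offset": [-0.008,0,0],"rotation": [0,0,0]},
    {"gripper": 0,"offset": [-0.006,0,0],"rotation": [0,0,0]},
    {"gripper": 0,"offset": [-0.004,0,0],"rotation": [0,0,0]},
    {"gripper": 0,"offset": [0,0,0],"rotation": [0,0,0]},
    {"gripper": 0,"offset": [0,0,0],"rotation": [0,0,0]},
    {"gripper": 0,"offset": [0,0,0],"rotation": [0,0,0]},
  ],
)

```text
clock: 7.05
position: [0.546, -0.1452, 0.0932]
ee_rot: [-0.041, 0.999, 0.0, -0.0]
ft_force: [-1.1, 0.1, -1.5]
grip_width: 0.25
grasp_force: 59.0
```

jog_arm(
  deltas=[
    {"gripper": 0,"offset": [-0.003,0,0],"rotation": [0,0,0]},
    {"gripper": 0,"offset": [0,0,0],"rotation": [0,0,0]},
    {"gripper": 0,"offset": [0,0,0],"rotation": [0,0,0]},
  ],
)

```text
clock: 7.35
position: [0.549, -0.1448, 0.0932]
ee_rot: [-0.041, 0.999, 0.0, -0.0]
ft_force: [-0.5, -0.4, -1.3]
grip_width: 0.247
grasp_force: 59.0
```

jog_arm(
  deltas=[
    {"gripper": 0,"offset": [-0.003,0,0],"rotation": [0,0,0]},
    {"gripper": 0,"offset": [0,0,0],"rotation": [0,0,0]},
    {"gripper": 0,"offset": [0,0,0],"rotation": [0,0,0]},
  ],
)

```text
clock: 7.65
position: [0.552, -0.1446, 0.0932]
ee_rot: [-0.041, 0.999, 0.0, -0.0]
ft_force: [-1.5, 0.3, -1.2]
grip_width: 0.246
grasp_force: 59.1
```

jog_arm(
  deltas=[
    {"gripper": 0,"offset": [-0.003,0,0],"rotation": [0,0,0]},
    {"gripper": 0,"offset": [0,0,0],"rotation": [0,0,0]},
    {"gripper": 0,"offset": [0,0,0],"rotation": [0,0,0]},
  ],
)

```text
clock: 7.95
position: [0.5549, -0.1443, 0.0932]
ee_rot: [-0.041, 0.999, 0.0, -0.0]
ft_force: [-3.7, -0.4, -1.2]
grip_width: 0.25
grasp_force: 59.1
```

```bash
cat > f.py <<'E'
from h import *
F=[]
for i in range(8):
    imaging.camera("top");o=manip.get_obs();F.append(np.r_[o["ft_force"],o["torque"]*10])
R=Ro.from_euler("z",-4.7,degrees=True)
d=R.apply(o["position"]-[.661,-.1127,0]);F=np.array(F)
print(o["clock"],"roaster-frame: tip x",(d[0]+.115).round(4),"y",d[1].round(4),"z",d[2].round(4),"F",R.apply(F[:,:3].mean(0)).round(2),"sd",F[:,:3].std(0).round(2),"T*10",F[:,3:].mean(0).round(2))
E
python3 f.py
```

```text
8.35 roaster-frame: tip x 0.0068 y -0.0229 z 0.0933 F [-3.71 -0.41 -1.12] sd [0.4  0.53 0.49] T*10 [-1.46  7.91 -0.61]
```

jog_arm(
  deltas=[
    {"gripper": 0,"offset": [0.003,0,0],"rotation": [0,0,0]},
    {"gripper": 0,"offset": [0,0.002,0],"rotation": [0,0,0]},
    {"gripper": 0,"offset": [0,0.002,0],"rotation": [0,0,0]},
    {"gripper": 0,"offset": [0,0,0],"rotation": [0,0,0]},
    {"gripper": 0,"offset": [0,0,0],"rotation": [0,0,0]},
  ],
)

```text
clock: 8.85
position: [0.552, -0.1402, 0.0934]
ee_rot: [-0.041, 0.999, 0.0, 0.0]
ft_force: [-2.5, 0.5, -1.4]
grip_width: 0.248
grasp_force: 59.0
```

```bash
sed -i 's/range(8)/range(4)/' f.py; python3 f.py
```

```text
9.05 roaster-frame: tip x 0.004 y -0.0186 z 0.0933 F [-3.09  0.27 -0.99] sd [0.49 0.53 0.25] T*10 [-0.32  5.53  0.03]
```

jog_arm(
  deltas=[
    {"gripper": 0,"offset": [0,0.002,0],"rotation": [0,0,0]},
    {"gripper": 0,"offset": [0,0.002,0],"rotation": [0,0,0]},
    {"gripper": 0,"offset": [0,0,0],"rotation": [0,0,0]},
    {"gripper": 0,"offset": [0,0,0],"rotation": [0,0,0]},
  ],
)

```text
clock: 9.45
position: [0.5514, -0.1364, 0.0933]
ee_rot: [-0.041, 0.999, 0.0, -0.0]
ft_force: [-1.7, -0.6, -1.3]
grip_width: 0.248
grasp_force: 59.0
```

```bash
python3 f.py
```

```text
9.65 roaster-frame: tip x 0.0039 y -0.0147 z 0.0933 F [-2.55 -0.91 -1.49] sd [0.43 0.63 0.5 ] T*10 [-1.13  5.94 -0.21]
```

jog_arm(
  deltas=[
    {"gripper": 0,"offset": [0,0.002,0],"rotation": [0,0,0]},
    {"gripper": 0,"offset": [0,0.002,0],"rotation": [0,0,0]},
    {"gripper": 0,"offset": [0,0,0],"rotation": [0,0,0]},
    {"gripper": 0,"offset": [0,0,0],"rotation": [0,0,0]},
  ],
)

```text
clock: 10.05
position: [0.5512, -0.1324, 0.0933]
ee_rot: [-0.041, 0.999, 0.0, 0.0]
ft_force: [-2.4, -0.5, -1.0]
grip_width: 0.25
grasp_force: 59.0
```

```bash
python3 f.py
```

```text
10.25 roaster-frame: tip x 0.0039 y -0.0106 z 0.0932 F [-2.66  0.11 -1.43] sd [0.31 0.16 0.49] T*10 [-0.87  5.8   0.01]
```

jog_arm(
  deltas=[
    {"gripper": 0,"offset": [0,0.002,0],"rotation": [0,0,0]},
    {"gripper": 0,"offset": [0,0.002,0],"rotation": [0,0,0]},
    {"gripper": 0,"offset": [0,0,0],"rotation": [0,0,0]},
    {"gripper": 0,"offset": [0,0,0],"rotation": [0,0,0]},
  ],
)

```text
clock: 10.65
position: [0.5508, -0.1284, 0.0933]
ee_rot: [-0.041, 0.999, 0.0, 0.0]
ft_force: [-2.1, -0.4, -1.0]
grip_width: 0.25
grasp_force: 59.0
```

```bash
python3 f.py
```

```text
10.85 roaster-frame: tip x 0.0039 y -0.0066 z 0.0933 F [-2.53 -0.2  -1.09] sd [0.84 0.87 0.28] T*10 [-0.81  5.7  -0.22]
```

jog_arm(
  deltas=[
    {"gripper": 0,"offset": [0,0.002,0],"rotation": [0,0,0]},
    {"gripper": 0,"offset": [0,0.002,0],"rotation": [0,0,0]},
    {"gripper": 0,"offset": [0,0,0],"rotation": [0,0,0]},
    {"gripper": 0,"offset": [0,0,0],"rotation": [0,0,0]},
  ],
)

```text
clock: 11.25
position: [0.5505, -0.1244, 0.0933]
ee_rot: [-0.041, 0.999, 0.0, 0.0]
ft_force: [-3.7, -0.8, -0.3]
grip_width: 0.25
grasp_force: 59.0
```

```bash
python3 f.py
```

```text
11.45 roaster-frame: tip x 0.0039 y -0.0027 z 0.0933 F [-2.86 -0.45 -1.2 ] sd [0.62 0.47 0.69] T*10 [-0.6   5.64 -0.36]
```

jog_arm(
  deltas=[
    {"gripper": 0,"offset": [0,0.002,0],"rotation": [0,0,0]},
    {"gripper": 0,"offset": [0,0.002,0],"rotation": [0,0,0]},
    {"gripper": 0,"offset": [0,0,0],"rotation": [0,0,0]},
    {"gripper": 0,"offset": [0,0,0],"rotation": [0,0,0]},
  ],
)

```text
clock: 11.85
position: [0.5501, -0.1204, 0.0933]
ee_rot: [-0.041, 0.999, 0.0, -0.0]
ft_force: [-2.1, -1.0, -1.9]
grip_width: 0.246
grasp_force: 59.0
```

```bash
python3 f.py
```

```text
12.05 roaster-frame: tip x 0.0039 y 0.0013 z 0.0933 F [-2.71 -0.19 -1.42] sd [0.06 0.23 0.35] T*10 [-0.89  5.72 -0.38]
```

jog_arm(
  deltas=[
    {"gripper": 0,"offset": [0,0.002,0],"rotation": [0,0,0]},
    {"gripper": 0,"offset": [0,0.002,0],"rotation": [0,0,0]},
    {"gripper": 0,"offset": [0,0,0],"rotation": [0,0,0]},
    {"gripper": 0,"offset": [0,0,0],"rotation": [0,0,0]},
  ],
)

```text
clock: 12.45
position: [0.5503, -0.1159, 0.0934]
ee_rot: [-0.042, 0.999, 0.0, 0.0]
ft_force: [-0.1, 1.4, -1.0]
grip_width: 0.249
grasp_force: 59.0
```

```bash
python3 f.py
```

```text
12.65 roaster-frame: tip x 0.0041 y 0.0057 z 0.0933 F [-0.96  2.31 -1.49] sd [0.16 0.93 0.5 ] T*10 [4.28 1.67 2.43]
```

Caught: the axial force dropped and the right wall is pushing left. The socket centre must be slightly further left.

jog_arm(
  deltas=[
    {"gripper": 0,"offset": [0,0.001,0],"rotation": [0,0,0]},
    {"gripper": 0,"offset": [0,0.001,0],"rotation": [0,0,0]},
    {"gripper": 0,"offset": [0,0,0],"rotation": [0,0,0]},
    {"gripper": 0,"offset": [0,0,0],"rotation": [0,0,0]},
  ],
)

```text
clock: 13.05
position: [0.5497, -0.1149, 0.0933]
ee_rot: [-0.041, 0.999, -0.0, 0.0]
ft_force: [0.5, -1.6, -1.3]
grip_width: 0.246
grasp_force: 59.0
```

```bash
python3 f.py
```

```text
13.25 roaster-frame: tip x 0.0039 y 0.0071 z 0.0933 F [-0.03 -0.06 -1.05] sd [0.3  0.26 0.43] T*10 [-0.36  0.67  0.16]
```

jog_arm(
  deltas=[
    {"gripper": 0,"offset": [-0.002,0.001,0],"rotation": [0,0,0]},
    {"gripper": 0,"offset": [-0.002,0,0],"rotation": [0,0,0]},
    {"gripper": 0,"offset": [-0.002,0,0],"rotation": [0,0,0]},
    {"gripper": 0,"offset": [0,0,0],"rotation": [0,0,0]},
    {"gripper": 0,"offset": [0,0,0],"rotation": [0,0,0]},
  ],
)

```text
clock: 13.75
position: [0.5556, -0.1132, 0.0932]
ee_rot: [-0.041, 0.999, -0.0, -0.0]
ft_force: [0.6, -0.1, -0.9]
grip_width: 0.252
grasp_force: 59.0
```

```bash
python3 f.py
```

```text
13.95 roaster-frame: tip x 0.0098 y 0.0082 z 0.0933 F [-0.08 -0.41 -1.43] sd [0.49 0.52 0.32] T*10 [-0.21  0.68 -0.13]
```

jog_arm(
  deltas=[
    {"gripper": 0,"offset": [-0.003,0,0],"rotation": [0,0,0]},
    {"gripper": 0,"offset": [-0.003,0,0],"rotation": [0,0,0]},
    {"gripper": 0,"offset": [-0.002,0,0],"rotation": [0,0,0]},
    {"gripper": 0,"offset": [0,0,0],"rotation": [0,0,0]},
    {"gripper": 0,"offset": [0,0,0],"rotation": [0,0,0]},
  ],
)

```text
clock: 14.45
position: [0.5635, -0.1125, 0.0932]
ee_rot: [-0.041, 0.999, 0.0, -0.0]
ft_force: [-0.6, -0.6, -1.9]
grip_width: 0.251
grasp_force: 59.0
```

```bash
python3 f.py
```

```text
14.65 roaster-frame: tip x 0.0178 y 0.0082 z 0.0933 F [ 0.15 -0.11 -0.97] sd [0.42 0.26 0.45] T*10 [0.12 0.88 0.09]
```

jog_arm(
  deltas=[
    {"gripper": 0,"offset": [-0.003,0,0],"rotation": [0,0,0]},
    {"gripper": 0,"offset": [-0.003,0,0],"rotation": [0,0,0]},
    {"gripper": 0,"offset": [-0.001,0,0],"rotation": [0,0,0]},
    {"gripper": 0,"offset": [0,0,0],"rotation": [0,0,0]},
    {"gripper": 0,"offset": [0,0,0],"rotation": [0,0,0]},
  ],
)

```text
clock: 15.15
position: [0.5704, -0.1119, 0.0932]
ee_rot: [-0.041, 0.999, 0.0, -0.0]
ft_force: [-0.7, -0.4, -1.3]
grip_width: 0.251
grasp_force: 59.0
```

```bash
sed -i 's/range(4)/range(6)/' f.py; python3 f.py
```

```text
15.45 roaster-frame: tip x 0.0248 y 0.0082 z 0.0932 F [-0.77  0.15 -1.37] sd [0.28 0.23 0.44] T*10 [0.16 1.95 0.23]
```

jog_arm(
  deltas=[
    {"gripper": 0,"offset": [-0.0015,0,0],"rotation": [0,0,0]},
    {"gripper": 0,"offset": [-0.0015,0,0],"rotation": [0,0,0]},
    {"gripper": 0,"offset": [0,0,0],"rotation": [0,0,0]},
    {"gripper": 0,"offset": [0,0,0],"rotation": [0,0,0]},
  ],
)

```text
clock: 15.85
position: [0.5734, -0.1117, 0.0932]
ee_rot: [-0.041, 0.999, 0.0, -0.0]
ft_force: [-1.7, 0.9, -0.7]
grip_width: 0.249
grasp_force: 59.0
```

```bash
python3 f.py
```

```text
16.15 roaster-frame: tip x 0.0278 y 0.0082 z 0.0933 F [-2.13 -0.02 -0.77] sd [0.48 0.43 0.52] T*10 [0.1  4.25 0.21]
```

jog_arm(
  deltas=[
    {"gripper": 0,"offset": [0.001,0,0.001],"rotation": [0,0,0]},
    {"gripper": 0,"offset": [0.001,0,0.001],"rotation": [0,0,0]},
    {"gripper": 0,"offset": [0,0,0],"rotation": [0,0,0]},
    {"gripper": 0,"offset": [0,0,0],"rotation": [0,0,0]},
  ],
)

```text
clock: 16.55
position: [0.5716, -0.1119, 0.0914]
ee_rot: [-0.041, 0.999, 0.0, 0.0]
ft_force: [-1.1, 0.1, -1.1]
grip_width: 0.253
grasp_force: 59.2
```

```bash
python3 f.py
```

```text
16.85 roaster-frame: tip x 0.0259 y 0.0082 z 0.0913 F [-1.01 -0.08 -0.2 ] sd [0.67 0.49 0.59] T*10 [-0.5   1.55 -0.2 ]
```

jog_arm(
  deltas=[
    {"gripper": 0,"offset": [0,0,0.0006],"rotation": [0,0,0]},
    {"gripper": 0,"offset": [0,0,0.0004],"rotation": [0,0,0]},
    {"gripper": 0,"offset": [0,0,0],"rotation": [0,0,0]},
    {"gripper": 0,"offset": [0,0,0],"rotation": [0,0,0]},
  ],
)

```text
clock: 17.25
position: [0.5719, -0.1119, 0.0907]
ee_rot: [-0.041, 0.999, 0.0, 0.0]
ft_force: [-1.1, -0.7, 3.7]
grip_width: 0.25
grasp_force: 59.7
```

```bash
python3 f.py
```

```text
17.55 roaster-frame: tip x 0.0261 y 0.0081 z 0.0905 F [-1.34  0.04  4.64] sd [0.47 0.59 0.45] T*10 [ 0.03 -3.25 -0.05]
```

jog_arm(
  deltas=[
    {"gripper": 0,"offset": [0,0,-0.0006],"rotation": [0,0,0]},
    {"gripper": 0,"offset": [0,0,0],"rotation": [0,0,0]},
    {"gripper": 0.3,"offset": [0,0,0],"rotation": [0,0,0]},
    {"gripper": 0.35,"offset": [0,0,0],"rotation": [0,0,0]},
    {"gripper": 0.45,"offset": [0,0,0],"rotation": [0,0,0]},
    {"gripper": 0.6,"offset": [0,0,0],"rotation": [0,0,0]},
    {"gripper": 0.6,"offset": [0,0,0],"rotation": [0,0,0]},
    {"gripper": 0.6,"offset": [0,0,0],"rotation": [0,0,0]},
    {"gripper": 0.6,"offset": [0,0,-0.015],"rotation": [0,0,0]},
    {"gripper": 0.6,"offset": [0,0,-0.025],"rotation": [0,0,0]},
    {"gripper": 0.6,"offset": [0,0,-0.03],"rotation": [0,0,0]},
    {"gripper": 0.6,"offset": [0,0,-0.03],"rotation": [0,0,0]},
    {"gripper": 0.6,"offset": [0.03,0,-0.03],"rotation": [0,0,0]},
    {"gripper": 0.6,"offset": [0.04,0.03,-0.02],"rotation": [0,0,0]},
    {"gripper": 0.6,"offset": [0.04,0.04,0],"rotation": [0,0,0]},
    {"gripper": 0.6,"offset": [0,0.045,0],"rotation": [0,0,0]},
    {"gripper": 0.6,"offset": [0,0.045,0],"rotation": [0,0,0]},
    {"gripper": 0.6,"offset": [0,0.04,0],"rotation": [0,0,0]},
    {"gripper": 0.6,"offset": [0,0.02,0],"rotation": [0,0,0]},
    {"gripper": 0.6,"offset": [0,0,0],"rotation": [0,0,0]},
  ],
)

```text
clock: 19.55
position: [0.4514, 0.0951, 0.2405]
ee_rot: [-0.043, 0.999, 0.0, 0.0]
ft_force: [-1.0, -1.1, 0.4]
grip_width: 0.596
grasp_force: 0.0
```

```bash
python3 -c "
from h import *
a=imaging.camera('scene')[170:320,260:460];b=imaging.camera('top')[125:325,285:435]
cv2.imwrite('pics/e1.png',np.hstack([cv2.resize(a,(480,360),interpolation=2),cv2.resize(b,(270,360),interpolation=2)]))"
```

```text
(no output)
```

View pics/e1.png

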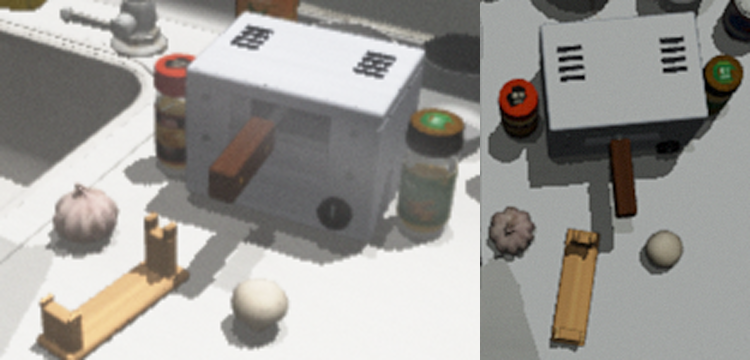

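The handle now lies straight in front of the mouth. In the scene part its top corners are at (211,166), (238,176), (245,120) and (273,128); in the top part its ends are at about (626,214) and (621,139). All other items look unmoved. I'll check level and depth.

```bash
python3 - <<'E'
from h import *
S=lambda x,y:("scene",260+(x+.5)/2.4-.5,170+(y+.5)/2.4-.5); T=lambda x,y:("top",285+(x+.5)/1.8-.5,125+(y+.5)/1.8-.5)
r,e1=two(S(224.5,171),T(146,214));f,e2=two(S(259,124),T(140.5,139));d=f-r
R=Ro.from_euler("z",-4.7,degrees=True)
for p in(r,f):print(p.round(4),R.apply(p-[.6588,-.1127,0]).round(4))
print(e1,e2,np.linalg.norm(d),"pitch",np.degrees(np.arcsin(d[2]/np.linalg.norm(d))),"yaw",np.degrees(np.arctan2(d[1],d[0])))
# rest-of-scene change check (top view)
a=cv2.imread("pics/top0.png");b=imaging.camera("top")
for n,u,v in(("garlic",302,254),("mush",387,264),("red",307,184),("blk",420,170),("shaker",238,323)):
    t=a[v-10:v+10,u-10:u+10];q=b[v-16:v+16,u-16:u+16];m=cv2.matchTemplate(q,t,5);_,s,_,l=cv2.minMaxLoc(m);print(n,round(s,2),l[0]-6,l[1]-6)
E
```

```text
[ 0.5242 -0.116   0.1075] [-0.1344  0.0078  0.1075]
[ 0.6047 -0.1082  0.1049] [-0.0536  0.009   0.1049]
0.005467299771799614 0.0043971679403110074 0.08082603442108348 pitch -1.8240770133488249 yaw 5.550692721723203
garlic 0.99 0 0
mush 1.0 0 0
red 0.99 0 0
blk 1.0 0 0
shaker 0.42 -2 -2
```

```bash
python3 -c "
from workcell import workorder
print(workorder.hand_in())"
```

```text
the job is handed in; nothing more can be done
None
```

The spit is pushed fully home in the socket, released, and lying level to within my measurement (about 2°) and pointing straight in, and the job is handed in. Garlic, mushroom and both jars checked unmoved; the final shaker check was inconclusive because the arm probably blocked the view.

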